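# Uncover the sample pot and hover the colour probe over it

## Robot

A 6-joint arm with a two-finger parallel gripper is mounted at the origin on the work surface. World frame = base frame: x ahead of the robot, y to its left, z up, the work surface at z = 0. Lengths are in m, angles in rad, forces in N, time in s.
With the tool pointing down it reaches from about 0.25 to 0.725 m from the base axis. Payload 4 kg.
Tool frame: the origin (TCP) lies midway between the tips of the shut fingers; the grasp point (between the pads) lies 19 mm behind it; z points along the fingers, y is the line along which they close (so a half turn about z gives the same grasp; the last joint's range is limited). The gripper opens to 85 mm and grips with 20 to 120 N. Pads are 22 mm wide; open, the fingers measure 114 mm over their backs; the gripper's body (76 mm by 85 mm) begins 54 mm behind the grasp point. The pads swing forward as they close: fully open they stand 13 mm farther back than shut.
Start: joints at [-1.334, 0.241, 0.005, 1.335, 0, 1.571], TCP at [0.117, -0.486, 0.231] pointing down, gripper open.
Joint ranges: [-2.72, 2.72], [-1.05, 1.87], [-1.09, 1.28], [-1.99, 2.15], [-1.42, 1.44], [-3.14, 3.14]. Speed limits (rad/s): [2.79, 2.79, 3.14, 3.14, 3.14, 3.14].

## Interface

Orientations are given as a unit quaternion [x, y, z, w].
In Python, from workcell import bot gives the robot as it stands. The module is installed in compiled form; this text tells all that it offers.
- The arm moves only by the tool jog_arm, never from a script. Its argument "deltas" is a list of rows, each an object with "fingers": the opening, from 0 (shut) to 1 (fully open); "delta_pos": the shift along the tool's x, y, z normalised to -1 to 1, where 1 is 300 mm, a list of three; "yaw": the turn about the tool's z normalised to -1 to 1, where 1 is pi/4 rad. A call has 1 to 12 rows; each row is the pose to reach, as a shift and turn from the pose commanded when the call began, along the tool's axes at that moment; what a row does not reach only later rows make up. A row lasts 1/10 s, in which the tool goes at most 50 mm and 8.59 degrees, less where a joint would pass 70% of its speed; a pose out of reach is approached as far as the arm can. A call with a number of a shift or a turn outside -1 to 1 is refused whole. A call with a gripper value outside its range is refused whole. The fingers move at their own pace and stop on an object; the grip force is fixed at half the most. Time passes only in rows, so rows that repeat a pose let the fingers close. It gives the time, the measured TCP pose, the force, the opening and the grip force at its end, in the units of the state.
- bot.get_obs(): the state, without advancing time (a new reading comes with each control period).
- bot.camera(name): name is "scene" or "top" or "wrist"; returns a dict with "image" (420x560x3 uint8, red, green, blue), "range_z" (420x560 float32, m along the optical axis (not along the pixel's ray), 0 where there is no reading), "fx", "fy", "cx", "cy" (pixels), "rvec" (rotation vector, rad) and "tvec" (3), from world to camera coordinates, as OpenCV has them. Camera axes: x right, y down, z forward; pixel columns grow to the right and rows downward; lengths in m; the calibration is good to about 2 mm. A picture is of the moment at which its call begins.
- bot.job_done(): hands the job in; it is judged then, once.
The state is a dict: "clock": time; "joint_pos": joint angles; "joint_vel": joint speeds; "tau": joint torques, N m; "eef_pos": TCP position; "tool_rot": TCP orientation; "ft_force": force on the tool from outside, world axes, zero at the start; "ft_torque": the same for the moment, N m; "grip_width": finger opening in m; "grasp_force": force on a finger pad.
Only numpy, scipy, OpenCV 4.12 (cv2) and the standard library are available. Lean on these libraries where they do the work, as an engineer would, in place of code of your own. Each camera call takes 0.05 s, during which the arm holds its last target. There are 200 camera calls.

## Task

Tip the blue lid of the sample pot up by its green tab with its opposite edge staying down at the rim, then lift it off and lay it gently, flat with the tab up, on a free patch of the bench beside the pot. Then draw the yellow contactless colour probe up out of its stand and carry it over the tube rack, without disturbing the rack or the glassware, to the open pot. Finish while still holding the probe upright, nose down, centred over the pot, with the nose hovering about 15 mm above the level of the pot's rim and the probe touching nothing but the gripper.

Things in the scene. Friction and masses are not known exactly. Their poses are not given: they have to be found in the camera images.
- pot: Fixed white ceramic pot, 88 mm outside diameter, 80 mm inside, on a 130 x 130 x 12 mm steel plate; a reddish pellet lies inside at its centre. Origin at the centre of the plate's underside, on the bench; z up. The rim is 57 mm above the bench. Pot and stand are on opposite sides of the rack; which is left and which right varies.
- pot_rim (a point): Centre of the pot's mouth, at rim height, 57 mm above the bench; z up.
- lid: Loose blue disc lid, diameter 94 mm, 6 thick, 90 g, on the pot's rim; a plug 68 mm wide, 5 deep hangs loosely in the mouth. Origin: centre of the disc's underside (5 mm above the bench when laid down on its plug); z up. An upright green tab 30 mm from the centre along lid +x (roughly away from the robot): 18 mm along x, 10 along y, 30 high above the disc. It tips on its -x edge, 47 mm from the centre.
- lid_tab (a point): Centre of the top of the lid's green tab, 36 mm above the disc's underside and 30 mm from the lid's centre along lid +x.
- lid_edge (a point): Lower edge of the lid opposite the tab: 47 mm from the lid's centre along lid -x, at the disc's underside.
- stand: Fixed grey block 75 x 75 x 45 mm with an upright hole of 22 mm diameter in its top that holds the probe's nose. Origin at the centre of its underside on the bench; z up.
- probe: Loose yellow probe, 160 g, nose down in the stand. Origin: centre of the nose's end face; z up along its axis. Dark nose 16 mm wide from z = 0 to 30 mm, round yellow body 32 mm wide from 30 to 126 mm (its top). Its body rests on the block: nose end 15 mm and top 141 mm above the bench; 30 mm of nose must be drawn straight up out of the hole.
- probe_tip (a point): Centre of the end face of the probe's nose (lower end).
- rack: Loose aluminium rack 240 x 60 mm holding six capped glass tubes, 110 mm high in all, about 0.7 kg, between the pot and the stand. Origin at the centre of its underside; its long side along its x (away from the robot). Leave where it is.
- beaker: White beaker, 68 mm in diameter, 85 mm high, beyond the work; origin at the centre of its underside. Leave where it is.
- flask: Green conical flask, 76 mm in diameter, 110 mm high, beyond the work; origin at the centre of its underside. Leave where it is.
- reagent: Amber reagent bottle, 60 mm in diameter, 120 mm high, beyond the work; origin at the centre of its underside. Leave where it is.
Mind the look-alikes: they are no part of the job. Of the things shaped like the lid, the blue one is meant. Of the things shaped like the probe, the yellow one is meant.

How it is judged:
On the way, in this order (a step that is already met when the one before it is completed fails the run):
1. the lid is tipped up by more than 0.17 rad with its opposite edge still down at the rim (within 8 mm) (angle between lid's own z axis and vertical above 0.17 rad and horizontal distance between lid and pot_rim below 0.03 m and z of lid_edge in the frame of pot_rim below 0.008 m and contact force between the fingers and lid above 0.2 N), for 0.1 s.
2. the lid lies flat on the bench beside the pot, tab up, let go (height (world z) of lid below 0.01 m and angle between lid's own z axis and vertical below 0.12 rad and horizontal distance between lid and pot_rim above 0.09 m and linear speed of lid below 0.03 m/s and contact force between the fingers and lid below 0.1 N), for 0.2 s.
3. the held probe is over the rack (contact force between the fingers and probe above 0.5 N and height (world z) of probe_tip above 0.108 m and y of probe_tip in the frame of rack between -0.03 and 0.03 m and x of probe_tip in the frame of rack between -0.14 and 0.14 m), for 0.02 s.
At the end, for the whole second after the job is handed in: Probe held still, upright (0.12 rad), nose 5 to 27 mm above the rim and within 10 mm of the pot's centre, touching neither pot nor lid. Lid let go on the bench, tab up, flat (0.12 rad), over 90 mm from the pot's centre. Rack and glassware moved under 15 mm (all of step 2 and contact force between the fingers and probe above 0.5 N and contact force between probe and pot below 0.1 N and contact force between probe and lid below 0.1 N and horizontal distance between probe_tip and pot_rim below 0.01 m and z of probe_tip in the frame of pot_rim between 0.005 and 0.027 m and angle between probe's own z axis and vertical below 0.12 rad and linear speed of probe below 0.02 m/s and distance of each of rack, beaker, flask, reagent from where it was at the start of the episode below 0.015 m); the arm keeps its last pose, push and grip.
It fails at once if the tube rack is moved more than 15 mm (distance of rack from where it was at the start of the episode above 0.015 m).
It fails at once if the white beaker is moved more than 15 mm (distance of beaker from where it was at the start of the episode above 0.015 m).
It fails at once if the green flask is moved more than 15 mm (distance of flask from where it was at the start of the episode above 0.015 m).
It fails at once if the reagent bottle is moved more than 15 mm (distance of reagent from where it was at the start of the episode above 0.015 m).
It fails at once if the lid is dropped or thrown (linear speed of lid above 0.7 m/s and contact force between the fingers and lid below 0.1 N).
It also fails if it takes over 69 s, if anything falls off the work surface, if the arm or the gripper's body presses on something with over 40 N, if the wrist force passes 120 N, or if a joint passes its speed limit or range.

## Working session

There is one attempt and no reset: what is moved stays moved. The work goes in short steps, Python scripts to look and compute and a tool call to move; the robot and the scene stay as the last step left them, time stands still between calls to the robot, and variables do not carry over. Pictures are saved under pics/ and viewed, at most 10 in all, crops included, and the job is handed in when it is done.

Besides the shell and the picture viewer there is one more tool, called after "Request:" in YAML: its name, and indented under it one key for each argument. jog_arm: Moves the arm, as the interface text tells. Scaled input: -1 to 1 covers 300 mm each way for a shift and pi/4 rad each way for a turn. Its arguments: {"type":"object","properties":{"deltas":{"type":"array","items":{"type":"object","properties":{"fingers":{"type":"number"},"delta_pos":{"type":"array","items":{"type":"number"}},"yaw":{"type":"number"}}}}},"required":["deltas"]}

```bash
mkdir -p pics; cat > h.py <<'E'
import numpy as np, cv2
from workcell import bot
from scipy.spatial.transform import Rotation as Rn
def cam(n,save=None):
    c=bot.camera(n); c['R']=cv2.Rodrigues(np.array(c['rvec'],float))[0]; c['t']=np.array(c['tvec'],float).ravel()
    if save: cv2.imwrite('pics/'+save,c['image'][:,:,::-1])
    return c
def cloud(c):
    z=c['range_z'].astype(float); v,u=np.mgrid[:z.shape[0],:z.shape[1]]
    P=np.stack([(u-c['cx'])/c['fx']*z,(v-c['cy'])/c['fy']*z,z],-1)
    W=(P-c['t'])@c['R']; W[z==0]=np.nan; return W
def ray(c,u,v,h):
    d=c['R'].T@np.array([(u-c['cx'])/c['fx'],(v-c['cy'])/c['fy'],1]); o=-c['R'].T@c['t']
    return o+d*(h-o[2])/d[2]
def hsv(c): return cv2.cvtColor(c['image'],cv2.COLOR_RGB2HSV)
def blobs(m,W,amin=60):
    n,l,s,ce=cv2.connectedComponentsWithStats(m.astype(np.uint8))
    for i in range(1,n):
        if s[i,4]>=amin:
            p=W[l==i]; p=p[~np.isnan(p[:,0])]
            if len(p): print('px',ce[i].round(0),'area',s[i,4],'box',s[i,:4],'med',np.median(p,0).round(3),'min',p.min(0).round(3),'max',p.max(0).round(3))
E
python3 - <<'E'
from h import *
o=bot.get_obs(); print(o['clock'],o['eef_pos'],o['tool_rot'],o['grip_width'],Rn.from_quat(o['tool_rot']).as_matrix().round(3))
for n in ('scene','top'):
    c=cam(n,n+'0.png'); print(n,(-c['R'].T@c['t']).round(3)); H=hsv(c); W=cloud(c)
    for k,(a,b) in {'orange/red':(0,18),'yellow':(19,34),'green':(40,85),'blue':(95,130),'purple':(131,179)}.items():
        print(k); blobs((H[...,0]>=a)&(H[...,0]<=b)&(H[...,1]>110)&(H[...,2]>50),W)
E
```

```text
0.0 [ 0.11713776 -0.48542215  0.23039843] [ 9.92998928e-01  1.18118634e-01 -1.28539192e-04 -1.04947296e-03] 0.08530023039984272 [[ 0.972  0.235 -0.001]
 [ 0.235 -0.972  0.002]
 [-0.    -0.002 -1.   ]]
scene [0.904 0.629 0.641]
orange/red
px [159.  60.] area 12813 box [ 95   0 138 129] med [ 0.591 -1.092  0.091] min [ 0.298 -1.65  -0.374] max [ 0.8   -1.008  0.253]
px [279. 124.] area 157 box [246 111  76  23] med [ 0.333 -0.521  0.004] min [ 0.139 -0.56   0.   ] max [ 0.441 -0.492  0.008]
px [304. 197.] area 65 box [301 193   8   9] med [0.534 0.019 0.108] min [ 0.442 -0.127 -0.002] max [0.542 0.027 0.111]
px [291. 202.] area 74 box [287 198   9  10] med [0.57  0.022 0.107] min [ 0.487 -0.122 -0.002] max [0.578 0.03  0.112]
px [263. 213.] area 80 box [259 209   9  10] med [0.641 0.029 0.108] min [ 0.573 -0.112 -0.001] max [0.65  0.036 0.112]
px [203. 237.] area 520 box [189 224  28  25] med [0.774 0.01  0.081] min [ 0.719 -0.102 -0.001] max [0.799 0.023 0.103]
px [207. 263.] area 86 box [195 257  24  10] med [0.777 0.018 0.009] min [0.748 0.003 0.002] max [0.798 0.022 0.019]
yellow
p
[... 1623 characters left out ...]
.193 0.136] min [0.522 0.184 0.04 ] max [0.551 0.236 0.144]
green
px [336. 132.] area 60 box [332 127   8  11] med [ 0.805 -0.123  0.034] min [ 0.797 -0.133  0.008] max [ 0.827 -0.115  0.046]
px [401. 171.] area 729 box [385 155  32  33] med [ 0.698 -0.278  0.045] min [ 0.672 -0.32  -0.002] max [ 0.741 -0.249  0.114]
blue
px [291. 133.] area 119 box [286 127  11  13] med [ 0.768 -0.009  0.118] min [ 0.756 -0.021  0.098] max [0.784 0.002 0.125]
px [371. 230.] area 1174 box [351 210  40  39] med [ 0.553 -0.203  0.062] min [ 0.51  -0.248  0.038] max [ 0.602 -0.156  0.094]
purple
px [213. 195.] area 147 box [203 183  18  20] med [0.619 0.167 0.095] min [0.615 0.159 0.04 ] max [0.644 0.188 0.128]
```

View pics/top0.png

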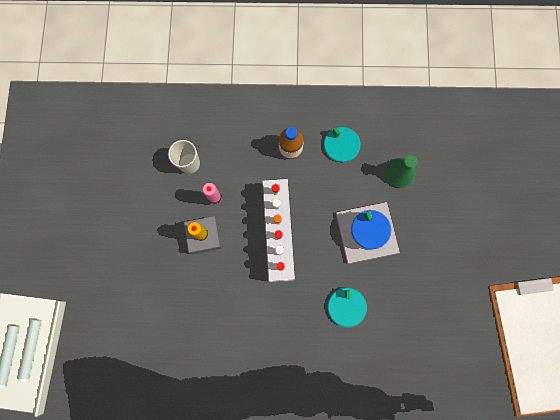

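View pics/scene0.png

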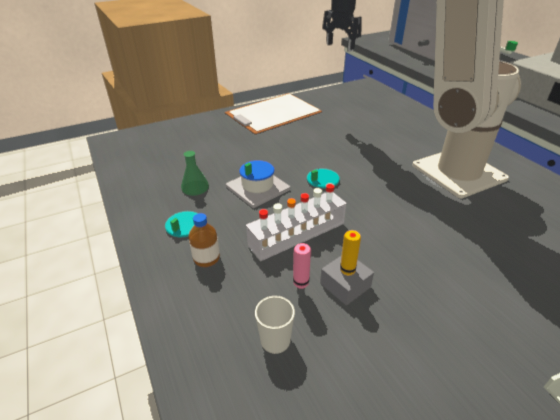

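The top view shows the blue lid on the pot at (371,230), with its tab at about (368,215). The teal lids, at (342,144) and (347,307), are decoys. The yellow probe in the stand is at (197,231), and the pink one at (211,193) is a decoy. The rack is at (278,230). The scene view agrees: blue lid (258,172), yellow probe (350,252), pink probe (301,266). I choose the blue lid and the yellow probe.

```bash
cat > meas.py <<'E'
from h import *
c=cam('top'); H=hsv(c); W=cloud(c); h,s,v=H[...,0],H[...,1],H[...,2]
def big(m):
    cs,_=cv2.findContours(m.astype(np.uint8),cv2.RETR_EXTERNAL,cv2.CHAIN_APPROX_NONE); return max(cs,key=cv2.contourArea)
def onplane(k,z): return np.array([ray(c,*p[0],z)[:2] for p in k])
roi=np.zeros(h.shape,bool); roi[195:265,325:410]=1
bl=(h>95)&(h<130)&(s>110)&roi
P=onplane(big(bl),0.063)
(cx,cy),(a,b),an=cv2.fitEllipse((P*1000).astype(np.float32)); print('lid',cx,cy,a,b, cv2.minEnclosingCircle((P*1000).astype(np.float32)))
# tab
g=(h>40)&(h<85)&(s>80)&roi&(v>20); pts=W[g]; pts=pts[pts[:,2]>0.085]
print('tab n',len(pts),np.median(pts,0).round(4)); vv,uu=np.nonzero(g); print('tab px',uu.min(),uu.max(),vv.min(),vv.max(),uu.mean(),vv.mean(),'ray top',ray(c,uu.mean(),vv.mean(),.09)[:2])
# plate: height band
def rect(z0,z1,box,lab,hz):
    m=(W[...,2]>z0)&(W[...,2]<z1)&(W[...,0]>box[0])&(W[...,0]<box[1])&(W[...,1]>box[2])&(W[...,1]<box[3])
    p=(W[m][:,:2]*1000).astype(np.float32); print(lab,m.sum(),cv2.minAreaRect(p),'medz',np.median(W[m][:,2]))
rect(.008,.020,(.45,.66,-.32,-.10),'plate',.012)
rect(.03,.055,(.45,.61,.13,.27),'stand',.045)
rect(.03,.125,(.40,.70,-.06,.08),'rack',.06)
rect(.045,.08,(.45,.66,-.28,-.12),'lid cloud',.06)
pl=roi&(s<40)&(v>120); print('plate colour rect', cv2.minAreaRect((onplane(big(pl|bl),.012)*1000).astype(np.float32)))
rk=(s<60)&(v>150); rk[:,:255]=0; rk[:,300:]=0; rk[:170]=0; rk[290:]=0
# probe top
y=(h>18)&(h<35)&(s>110)&(v>60); p=W[y]; p=p[p[:,2]>.133]; print('probe top',len(p),p.min(0),p.max(0),p.mean(0))
for n in('top',):
    k=big(y); print(cv2.boundingRect(k)); Q=onplane(k,.141); print('probe outline@.141',Q.min(0),Q.max(0))
cv2.imwrite('pics/crop1.png',cv2.resize(np.hstack([c['image'][190:275,325:425],c['image'][180:265,165:265]])[:,:,::-1],None,fx=4,fy=4,interpolation=cv2.INTER_CUBIC))
E
python3 meas.py
```

```text
lid 554.7337036132812 -201.43052673339844 90.24545288085938 92.0941390991211 ((554.8169555664062, -201.39260864257812), 46.98727798461914)
tab n 33 [ 0.5833 -0.1924  0.0925]
tab px 365 371 211 220 368.1020408163265 215.71428571428572 ray top [ 0.58181405 -0.19093867]
plate 1403 ((555.7659301757812, -202.39703369140625), (130.1372528076172, 130.3841552734375), 12.930514335632324) medz 0.0114951687025852
stand 743 ((537.8411865234375, 199.99526977539062), (76.01919555664062, 75.8192367553711), 12.13260269165039) medz 0.04392860151991595
rack 2564 ((551.7021484375, 16.34410858154297), (240.40943908691406, 60.08016586303711), 5.023497104644775) medz 0.06549701604885466
lid cloud 1195 ((555.8834228515625, -201.8406219482422), (91.11222076416016, 92.52159881591797), 1.411192774772644) medz 0.06219428303416105
plate colour rect ((555.3568725585938, -202.43006896972656), (129.47911071777344, 129.52114868164062), 12.859294891357422)
probe top 126 [0.5222346  0.18445173 0.13380525] [0.55117477 0.21417325 0.14519681] [0.53600207 0.19890362 0.13905499]
(187, 222, 20, 18)
probe outline@.141 [0.51305051 0.17212328] [0.55063879 0.2150022 ]
```

View crop.

View pics/crop1.png

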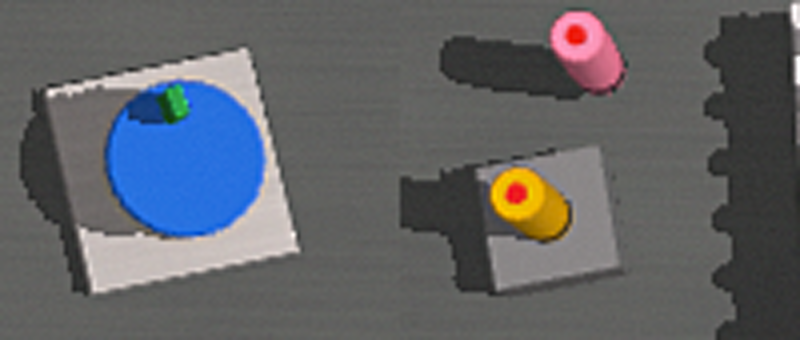

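```bash
cat > mv.py <<'E'
import sys
from h import *
# usage: mv.py x y z [closing-dir angle deg of tool y, mod 180]
o=bot.get_obs(); p=np.array(o['eef_pos']); R=Rn.from_quat(o['tool_rot']).as_matrix()
t=np.array(list(map(float,sys.argv[1:4]))); d=R.T@(t-p)
print('clk',round(o['clock'],2),'pos',p.round(4),'ydir',np.degrees(np.arctan2(R[1,1],R[0,1])).round(2),'j6',np.round(o['joint_pos'],2),'w',round(o['grip_width'],4),'gf',o['grasp_force'],'F',np.round(o['ft_force'],2))
print('delta units',(d/0.3).round(4))
if len(sys.argv)>4:
    a=np.radians(float(sys.argv[4])); y=np.array([np.cos(a),np.sin(a),0]); l=R.T@y; w=np.arctan2(-l[0],l[1]); w=(w+np.pi/2)%np.pi-np.pi/2
    print('yaw units',round(w/(np.pi/4),3))
E
python3 mv.py 0.583 -0.192 0.16 108
```

```text
clk 0.15 pos [ 0.1172 -0.4856  0.2306] ydir -76.43 j6 [-1.33  0.24  0.    1.34  0.    1.57] w 0.0857 gf 0.0 F [-0.74  0.51  0.52]
delta units [ 1.7389 -0.5867  0.2364]
yaw units -0.098
```

The crop confirms both choices: the blue lid with its green tab at crop (173,103), and the yellow probe at (535,205).

Request:
jog_arm:
  deltas:
    - {"delta_pos": [0.9, -0.3, 0], "yaw": -0.098, "fingers": 0.4}
    - {"delta_pos": [0.9, -0.3, 0], "yaw": -0.098, "fingers": 0.4}
    - {"delta_pos": [0.9, -0.3, 0], "yaw": -0.098, "fingers": 0.4}
    - {"delta_pos": [0.9, -0.3, 0], "yaw": -0.098, "fingers": 0.4}
    - {"delta_pos": [0.9, -0.3, 0], "yaw": -0.098, "fingers": 0.4}
    - {"delta_pos": [0.9, -0.3, 0], "yaw": -0.098, "fingers": 0.4}
    - {"delta_pos": [0.9, -0.3, 0], "yaw": -0.098, "fingers": 0.4}

```text
clock: 0.85
eef_pos: [0.3617, -0.3327, 0.2309]
tool_rot: [0.987, 0.159, 0.0, -0.0]
ft_force: [-0.8, -0.8, 0.5]
grip_width: 0.034
grasp_force: 0.0
```

```bash
python3 mv.py 0.583 -0.192 0.16 108
```

```text
clk 0.85 pos [ 0.3617 -0.3327  0.2309] ydir -71.65 j6 [-0.74  0.22 -0.02  1.33  0.    2.08] w 0.034 gf 0.0 F [-0.78 -0.79  0.48]
delta units [ 0.8475 -0.2129  0.2371]
yaw units 0.008
```

Request:
jog_arm:
  deltas:
    - {"delta_pos": [0.85, -0.213, 0.1], "yaw": 0, "fingers": 0.4}
    - {"delta_pos": [0.85, -0.213, 0.1], "yaw": 0, "fingers": 0.4}
    - {"delta_pos": [0.85, -0.213, 0.1], "yaw": 0, "fingers": 0.4}
    - {"delta_pos": [0.85, -0.213, 0.1], "yaw": 0, "fingers": 0.4}
    - {"delta_pos": [0.85, -0.213, 0.1], "yaw": 0, "fingers": 0.4}
    - {"delta_pos": [0.85, -0.213, 0.1], "yaw": 0, "fingers": 0.4}
    - {"delta_pos": [0.85, -0.213, 0.1], "yaw": 0, "fingers": 0.4}
    - {"delta_pos": [0.85, -0.213, 0.1], "yaw": 0, "fingers": 0.4}

```text
clock: 1.65
eef_pos: [0.5804, -0.1965, 0.2008]
tool_rot: [0.988, 0.156, -0.001, -0.0]
ft_force: [-0.3, 0.1, -0.3]
grip_width: 0.034
grasp_force: 0.0
```

```bash
python3 mv.py 0.583 -0.192 0.08 108; python3 - <<'E'
from h import *
c=cam('wrist','w1.png'); H=hsv(c);W=cloud(c); g=(H[...,0]>40)&(H[...,0]<85)&(H[...,1]>80)&(abs(W[...,0]-.58)<.05)&(abs(W[...,1]+.19)<.05)
blobs(g,W,30)
p=W[g&(W[...,2]>.088)]; print(len(p)); 
if len(p)>5: print(cv2.minAreaRect((p[:,:2]*1000).astype(np.float32)),p.mean(0))
b=(H[...,0]>95)&(H[...,0]<130)&(H[...,1]>110); blobs(b,W,300)
E
```

```text
clk 1.65 pos [ 0.5804 -0.1965  0.2008] ydir -72.06 j6 [-0.33  0.48  0.28  1.37 -0.    2.5 ] w 0.034 gf 0.0 F [-0.33  0.05 -0.28]
delta units [ 0.0136 -0.0115  0.4028]
yaw units -0.001
px [274. 198.] area 351 box [268 184  13  28] med [ 0.587 -0.19   0.092] min [ 0.576 -0.198  0.067] max [ 0.594 -0.184  0.095]
301
((584.1431274414062, -196.77198791503906), (28.124866485595703, 76.82933044433594), 18.44470977783203) [ 0.58524515 -0.19036942  0.09630408]
px [276. 225.] area 8123 box [222 173 107 103] med [ 0.558 -0.201  0.062] min [ 0.48  -0.256 -0.002] max [ 0.603 -0.15   0.208]
```

Request:
jog_arm:
  deltas:
    - {"delta_pos": [0.018, -0.014, 0.2], "yaw": 0, "fingers": 0.4}
    - {"delta_pos": [0.018, -0.014, 0.3], "yaw": 0, "fingers": 0.4}
    - {"delta_pos": [0.018, -0.014, 0.4], "yaw": 0, "fingers": 0.4}
    - {"delta_pos": [0.018, -0.014, 0.437], "yaw": 0, "fingers": 0.4}
    - {"delta_pos": [0.018, -0.014, 0.437], "yaw": 0, "fingers": 0.4}
    - {"delta_pos": [0.018, -0.014, 0.437], "yaw": 0, "fingers": 0.4}
    - {"delta_pos": [0.018, -0.014, 0.437], "yaw": 0, "fingers": 0}
    - {"delta_pos": [0.018, -0.014, 0.437], "yaw": 0, "fingers": 0}
    - {"delta_pos": [0.018, -0.014, 0.437], "yaw": 0, "fingers": 0}
    - {"delta_pos": [0.018, -0.014, 0.437], "yaw": 0, "fingers": 0}
    - {"delta_pos": [0.018, -0.014, 0.437], "yaw": 0, "fingers": 0}

```text
clock: 2.8
eef_pos: [0.5869, -0.1908, 0.0727]
tool_rot: [0.988, 0.156, 0.002, 0.001]
ft_force: [-1.2, -1.4, 6.0]
grip_width: 0.0086
grasp_force: 61.1
```

```bash
python3 mv.py 0.583 -0.192 0.08 108
```

```text
clk 2.8 pos [ 0.5869 -0.1908  0.0727] ydir -72.03 j6 [-0.31  0.57  0.08  1.07 -0.    2.51] w 0.0086 gf 61.09096169471741 F [-1.17 -1.39  6.04]
delta units [-0.0136 -0.0003 -0.0243]
yaw units -0.001
```

Request:
jog_arm:
  deltas:
    - {"delta_pos": [-0.003, 0, -0.012], "yaw": 0, "fingers": 0}
    - {"delta_pos": [-0.006, 0, -0.022], "yaw": 0, "fingers": 0}
    - {"delta_pos": [-0.009, 0, -0.03], "yaw": 0, "fingers": 0}
    - {"delta_pos": [-0.014, 0, -0.04], "yaw": 0, "fingers": 0}
    - {"delta_pos": [-0.019, 0, -0.05], "yaw": 0, "fingers": 0}
    - {"delta_pos": [-0.026, 0, -0.06], "yaw": 0, "fingers": 0}
    - {"delta_pos": [-0.033, 0, -0.07], "yaw": 0, "fingers": 0}
    - {"delta_pos": [-0.033, 0, -0.07], "yaw": 0, "fingers": 0}
    - {"delta_pos": [-0.033, 0, -0.07], "yaw": 0, "fingers": 0}

```text
clock: 3.7
eef_pos: [0.5759, -0.1932, 0.0913]
tool_rot: [0.988, 0.156, 0.0, 0.0]
ft_force: [0.0, 0.5, -0.6]
grip_width: 0.0085
grasp_force: 60.0
```

```bash
cat > tilt.py <<'E'
from h import *
for n in ('scene','top'):
    c=cam(n,'t_%s.png'%n); H=hsv(c);W=cloud(c); b=(H[...,0]>95)&(H[...,0]<130)&(H[...,1]>110)
    n_,l,s,ce=cv2.connectedComponentsWithStats(b.astype(np.uint8))
    b&=np.isfinite(W[...,0])&(W[...,0]>.3)&(W[...,0]<.66)&(W[...,1]<-.1)&(W[...,1]>-.5)&(W[...,2]>-.01)&(W[...,2]<.25)
    b=cv2.erode(b.astype(np.uint8),np.ones((3,3)))>0
    p=W[b]
    if len(p)<20: print(n,'few'); continue
    m=np.median(p,0); q=p[np.linalg.norm(p-m,axis=1)<.06]
    for _ in range(4):
        A=np.c_[q[:,:2]-m[:2],np.ones(len(q))]; k=np.linalg.lstsq(A,q[:,2],rcond=None)[0]; r=abs(A@k-q[:,2]); q=q[r<max(.003,2*r.std())]
    print(n,len(q),'centre',q.mean(0).round(4),'z',q[:,2].min().round(3),q[:,2].max().round(3),'slope',k[:2].round(3),'tilt',np.arctan(np.hypot(*k[:2])).round(3))
E
python3 tilt.py;python3 mv.py 0.583 -0.192 0.08 108
```

```text
scene 308 centre [ 0.538  -0.1945  0.0816] z 0.08 0.084 slope [0.001 0.001] tilt 0.002
top 162 centre [ 0.5425 -0.1743  0.0809] z 0.078 0.084 slope [0.019 0.014] tilt 0.023
clk 3.8 pos [ 0.5758 -0.1931  0.0911] ydir -72.02 j6 [-0.32  0.54  0.08  1.11  0.    2.5 ] w 0.0083 gf 60.04441022872925 F [ 0.87 -0.27 -0.27]
delta units [0.0239 0.0039 0.0369]
yaw units -0.0
```

The lid rose flat because the grip holds it too firmly to rotate. I'll set it back down and see whether easing the fingers gives a weak grip that lets the tab pivot.

Request:
jog_arm:
  deltas:
    - {"delta_pos": [0.02, 0, 0.02], "yaw": 0, "fingers": 0}
    - {"delta_pos": [0.033, 0, 0.04], "yaw": 0, "fingers": 0}
    - {"delta_pos": [0.033, 0, 0.058], "yaw": 0, "fingers": 0}
    - {"delta_pos": [0.033, 0, 0.06], "yaw": 0, "fingers": 0}
    - {"delta_pos": [0.033, 0, 0.06], "yaw": 0, "fingers": 0.1}
    - {"delta_pos": [0.033, 0, 0.06], "yaw": 0, "fingers": 0.1}
    - {"delta_pos": [0.033, 0, 0.06], "yaw": 0, "fingers": 0.1}

```text
clock: 4.5
eef_pos: [0.5849, -0.1901, 0.0728]
tool_rot: [0.988, 0.156, -0.0, -0.0]
ft_force: [-0.2, -0.6, -1.4]
grip_width: 0.0088
grasp_force: 51.8
```

Request:
jog_arm:
  deltas:
    - {"delta_pos": [0, 0, 0], "yaw": 0, "fingers": 0.105}
    - {"delta_pos": [0, 0, 0], "yaw": 0, "fingers": 0.105}

```text
clock: 4.7
eef_pos: [0.5852, -0.1901, 0.0731]
tool_rot: [0.988, 0.156, -0.0, -0.0]
ft_force: [-0.2, 0.7, -1.1]
grip_width: 0.0092
grasp_force: 36.8
```

Request:
jog_arm:
  deltas:
    - {"delta_pos": [0, 0, 0], "yaw": 0, "fingers": 0.11}
    - {"delta_pos": [0, 0, 0], "yaw": 0, "fingers": 0.11}

```text
clock: 4.9
eef_pos: [0.5853, -0.1901, 0.0732]
tool_rot: [0.988, 0.156, -0.0, -0.0]
ft_force: [0.3, 0.6, -1.0]
grip_width: 0.0093
grasp_force: 21.6
```

Request:
jog_arm:
  deltas:
    - {"delta_pos": [0, 0, 0], "yaw": 0, "fingers": 0.115}
    - {"delta_pos": [0, 0, 0], "yaw": 0, "fingers": 0.115}

```text
clock: 5.1
eef_pos: [0.5853, -0.1901, 0.0732]
tool_rot: [0.988, 0.156, 0.0, 0.0]
ft_force: [-0.4, -0.6, -0.6]
grip_width: 0.0098
grasp_force: 6.4
```

Request:
jog_arm:
  deltas:
    - {"delta_pos": [0, 0, 0], "yaw": 0, "fingers": 0.1163}
    - {"delta_pos": [0, 0, 0], "yaw": 0, "fingers": 0.1163}

```text
clock: 5.3
eef_pos: [0.5853, -0.1901, 0.0733]
tool_rot: [0.988, 0.156, 0.0, 0.0]
ft_force: [-0.1, -0.4, -1.1]
grip_width: 0.01
grasp_force: 2.3
```

Request:
jog_arm:
  deltas:
    - {"delta_pos": [-0.003, 0, -0.01], "yaw": 0, "fingers": 0.1163}
    - {"delta_pos": [-0.006, 0, -0.02], "yaw": 0, "fingers": 0.1163}
    - {"delta_pos": [-0.009, 0, -0.03], "yaw": 0, "fingers": 0.1163}
    - {"delta_pos": [-0.014, 0, -0.04], "yaw": 0, "fingers": 0.1163}
    - {"delta_pos": [-0.019, 0, -0.05], "yaw": 0, "fingers": 0.1163}
    - {"delta_pos": [-0.026, 0, -0.06], "yaw": 0, "fingers": 0.1163}
    - {"delta_pos": [-0.026, 0, -0.06], "yaw": 0, "fingers": 0.1163}

```text
clock: 6.0
eef_pos: [0.5779, -0.1927, 0.0919]
tool_rot: [0.988, 0.156, 0.0, 0.0]
ft_force: [0.3, 0.2, -1.4]
grip_width: 0.0098
grasp_force: 2.2
```

```bash
python3 tilt.py;python3 mv.py 0.583 -0.192 0.08 108
```

```text
scene 207 centre [ 0.5501 -0.1896  0.0743] z 0.061 0.086 slope [0.249 0.081] tilt 0.256
top 181 centre [ 0.5465 -0.1732  0.0739] z 0.065 0.081 slope [0.283 0.078] tilt 0.285
clk 6.1 pos [ 0.578  -0.1926  0.0914] ydir -72.03 j6 [-0.32  0.54  0.08  1.11 -0.    2.51] w 0.0096 gf 2.3215413093566895 F [ 0.45 -0.17 -0.2 ]
delta units [0.0165 0.0033 0.0382]
yaw units -0.001
```

Tipped by about 0.26 rad with the far edge on the rim. Next I lower it flat, grip firmly and lift it off.

Request:
jog_arm:
  deltas:
    - {"delta_pos": [0.007, 0, 0.01], "yaw": 0, "fingers": 0.1163}
    - {"delta_pos": [0.012, 0, 0.02], "yaw": 0, "fingers": 0.1163}
    - {"delta_pos": [0.017, 0, 0.03], "yaw": 0, "fingers": 0.1163}
    - {"delta_pos": [0.02, 0, 0.04], "yaw": 0, "fingers": 0.1163}
    - {"delta_pos": [0.023, 0, 0.05], "yaw": 0, "fingers": 0.1163}
    - {"delta_pos": [0.026, 0, 0.06], "yaw": 0, "fingers": 0.1163}
    - {"delta_pos": [0.026, 0, 0.064], "yaw": 0, "fingers": 0.1163}
    - {"delta_pos": [0.026, 0, 0.064], "yaw": 0, "fingers": 0.1163}
    - {"delta_pos": [0.026, 0, 0.064], "yaw": 0, "fingers": 0}
    - {"delta_pos": [0.026, 0, 0.064], "yaw": 0, "fingers": 0}
    - {"delta_pos": [0.026, 0, 0.064], "yaw": 0, "fingers": 0}

```text
clock: 7.2
eef_pos: [0.5855, -0.1901, 0.0723]
tool_rot: [0.988, 0.156, 0.0, 0.0]
ft_force: [0.5, 1.1, 2.1]
grip_width: 0.0086
grasp_force: 60.3
```

Request:
jog_arm:
  deltas:
    - {"delta_pos": [0, 0, -0.03], "yaw": 0, "fingers": 0}
    - {"delta_pos": [0, 0, -0.08], "yaw": 0, "fingers": 0}
    - {"delta_pos": [0, 0, -0.13], "yaw": 0, "fingers": 0}
    - {"delta_pos": [0, 0, -0.15], "yaw": 0, "fingers": 0}
    - {"delta_pos": [0, 0, -0.15], "yaw": 0, "fingers": 0}
    - {"delta_pos": [0, 0, -0.15], "yaw": 0, "fingers": 0}

```text
clock: 7.8
eef_pos: [0.5849, -0.19, 0.1165]
tool_rot: [0.988, 0.156, -0.0, -0.0]
ft_force: [0.3, -0.1, -1.6]
grip_width: 0.0085
grasp_force: 59.9
```

```bash
python3 tilt.py;python3 mv.py 0.45 -0.33 0.118 108
```

```text
scene 322 centre [ 0.5474 -0.1907  0.1072] z 0.104 0.11 slope [-0.001  0.008] tilt 0.008
top 141 centre [ 0.5518 -0.1699  0.1061] z 0.103 0.109 slope [0.012 0.067] tilt 0.068
clk 7.9 pos [ 0.5846 -0.1899  0.116 ] ydir -72.03 j6 [-0.31  0.54  0.14  1.18 -0.    2.51] w 0.0084 gf 59.85303819179535 F [-0.35 -0.29 -1.32]
delta units [-0.5709  0.3058 -0.0062]
yaw units -0.001
```

Request:
jog_arm:
  deltas:
    - {"delta_pos": [-0.08, 0.043, 0], "yaw": 0, "fingers": 0}
    - {"delta_pos": [-0.18, 0.096, 0], "yaw": 0, "fingers": 0}
    - {"delta_pos": [-0.28, 0.15, 0], "yaw": 0, "fingers": 0}
    - {"delta_pos": [-0.38, 0.204, 0], "yaw": 0, "fingers": 0}
    - {"delta_pos": [-0.48, 0.257, 0], "yaw": 0, "fingers": 0}
    - {"delta_pos": [-0.54, 0.29, 0], "yaw": 0, "fingers": 0}
    - {"delta_pos": [-0.571, 0.306, 0], "yaw": 0, "fingers": 0}
    - {"delta_pos": [-0.571, 0.306, 0.08], "yaw": 0, "fingers": 0}
    - {"delta_pos": [-0.571, 0.306, 0.16], "yaw": 0, "fingers": 0}
    - {"delta_pos": [-0.571, 0.306, 0.22], "yaw": 0, "fingers": 0}
    - {"delta_pos": [-0.571, 0.306, 0.25], "yaw": 0, "fingers": 0}
    - {"delta_pos": [-0.571, 0.306, 0.25], "yaw": 0, "fingers": 0}

```text
clock: 9.1
eef_pos: [0.45, -0.3291, 0.0403]
tool_rot: [0.988, 0.157, -0.001, -0.001]
ft_force: [0.5, 0.3, -0.2]
grip_width: 0.0081
grasp_force: 59.8
```

```bash
python3 tilt.py;python3 mv.py 0.45 -0.33 0.0205 108
```

```text
scene 206 centre [ 0.4142 -0.3289  0.0312] z 0.028 0.034 slope [-0.003  0.01 ] tilt 0.01
top 521 centre [ 0.4029 -0.3377  0.0318] z 0.029 0.035 slope [ 0.005 -0.004] tilt 0.006
clk 9.2 pos [ 0.4513 -0.3302  0.0424] ydir -71.99 j6 [-0.63  0.51 -0.13  0.94  0.    2.2 ] w 0.0088 gf 59.80170786380768 F [ 0.12  0.13 -0.9 ]
delta units [-0.0039 -0.0021  0.073 ]
yaw units 0.0
```

Request:
jog_arm:
  deltas:
    - {"delta_pos": [0, 0, 0.03], "yaw": 0, "fingers": 0}
    - {"delta_pos": [0, 0, 0.05], "yaw": 0, "fingers": 0}
    - {"delta_pos": [0, 0, 0.06], "yaw": 0, "fingers": 0}
    - {"delta_pos": [0, 0, 0.067], "yaw": 0, "fingers": 0}
    - {"delta_pos": [0, 0, 0.072], "yaw": 0, "fingers": 0}
    - {"delta_pos": [0, 0, 0.072], "yaw": 0, "fingers": 0}
    - {"delta_pos": [0, 0, 0.072], "yaw": 0, "fingers": 0}

```text
clock: 9.9
eef_pos: [0.4508, -0.3304, 0.0206]
tool_rot: [0.988, 0.156, 0.0, 0.0]
ft_force: [-0.1, 0.3, -1.0]
grip_width: 0.0089
grasp_force: 60.0
```

```bash
python3 tilt.py;python3 mv.py 0.45 -0.33 0.0205 108
```

```text
scene 165 centre [ 0.415  -0.3264  0.0111] z 0.008 0.014 slope [-0.001  0.009] tilt 0.009
top 481 centre [ 0.4027 -0.3389  0.0108] z 0.008 0.014 slope [-0.008  0.005] tilt 0.009
clk 10.0 pos [ 0.4508 -0.3304  0.0206] ydir -72.03 j6 [-0.63  0.53 -0.15  0.89 -0.    2.2 ] w 0.0088 gf 59.960854053497314 F [ 0.33 -0.56 -0.23]
delta units [-0.0022 -0.002   0.0002]
yaw units -0.001
```

Request:
jog_arm:
  deltas:
    - {"delta_pos": [0, 0, 0.003], "yaw": 0, "fingers": 0}
    - {"delta_pos": [0, 0, 0.003], "yaw": 0, "fingers": 0.1163}
    - {"delta_pos": [0, 0, 0.003], "yaw": 0, "fingers": 0.1163}
    - {"delta_pos": [0, 0, 0.003], "yaw": 0, "fingers": 0.3}
    - {"delta_pos": [0, 0, 0.003], "yaw": 0, "fingers": 0.3}
    - {"delta_pos": [0, 0, 0.003], "yaw": 0, "fingers": 0.3}
    - {"delta_pos": [0, 0, -0.1], "yaw": 0, "fingers": 0.4}
    - {"delta_pos": [0, 0, -0.25], "yaw": 0, "fingers": 0.4}
    - {"delta_pos": [0, 0, -0.4], "yaw": 0, "fingers": 0.4}
    - {"delta_pos": [0, 0, -0.55], "yaw": 0, "fingers": 0.4}
    - {"delta_pos": [0, 0, -0.7], "yaw": 0, "fingers": 0.8}
    - {"delta_pos": [0, 0, -0.75], "yaw": 0, "fingers": 0.8}

```text
clock: 11.2
eef_pos: [0.4525, -0.3316, 0.2511]
tool_rot: [0.988, 0.156, 0.003, 0.003]
ft_force: [0.2, -0.1, 0.4]
grip_width: 0.0617
grasp_force: 0.0
```

```bash
python3 tilt.py;python3 mv.py 0.5375 0.1995 0.25 108; python3 mv.py 0.5375 0.1995 0.25 12; python3 - <<'E'
from h import *
c=cam('scene'); H=hsv(c);W=cloud(c)
y=(H[...,0]>18)&(H[...,0]<35)&(H[...,1]>110)&(H[...,2]>60);blobs(y,W)
E
```

```text
scene 209 centre [ 0.4161 -0.3336  0.0109] z 0.008 0.013 slope [-0.008  0.006] tilt 0.01
top 763 centre [ 0.4155 -0.3402  0.0104] z 0.007 0.014 slope [0.005 0.001] tilt 0.005
clk 11.3 pos [ 0.4522 -0.3314  0.2488] ydir -72.03 j6 [-0.63  0.35  0.2   1.41 -0.    2.2 ] w 0.0681 gf 0.0 F [ 0.74  0.09 -0.38]
delta units [ 0.8167 -1.5954 -0.0098]
yaw units -0.001
clk 11.3 pos [ 0.4522 -0.3314  0.2488] ydir -72.03 j6 [-0.63  0.35  0.2   1.41 -0.    2.2 ] w 0.0681 gf 0.0 F [ 0.74  0.09 -0.38]
delta units [ 0.8167 -1.5954 -0.0098]
yaw units -1.867
px [350. 252.] area 685 box [340 230  21  46] med [0.545 0.211 0.105] min [ 0.413  0.061 -0.003] max [0.554 0.219 0.143]
```

View pics/t_top.png

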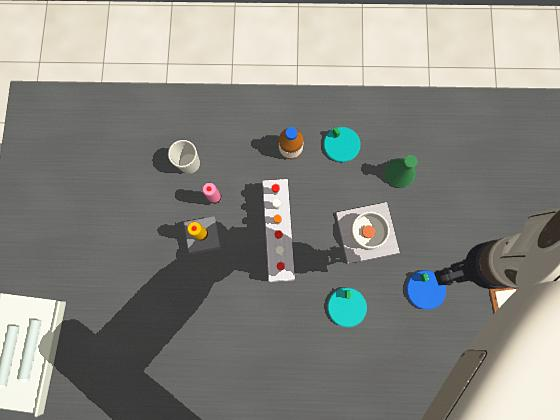

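The top view shows the lid flat at (426,289) with its tab up, and the pot open with the pellet at (369,231). Now the probe.

Request:
jog_arm:
  deltas:
    - {"delta_pos": [0.41, -0.8, 0], "yaw": -0.4, "fingers": 0.8}
    - {"delta_pos": [0.41, -0.8, 0], "yaw": -0.4, "fingers": 0.8}
    - {"delta_pos": [0.41, -0.8, 0], "yaw": -0.4, "fingers": 0.8}
    - {"delta_pos": [0.41, -0.8, 0], "yaw": -0.4, "fingers": 0.8}
    - {"delta_pos": [0.41, -0.8, 0], "yaw": -0.4, "fingers": 0.8}
    - {"delta_pos": [0.41, -0.8, 0], "yaw": -0.4, "fingers": 0.8}
    - {"delta_pos": [0.41, -0.8, 0], "yaw": -0.4, "fingers": 0.8}
    - {"delta_pos": [0.41, -0.8, 0], "yaw": -0.4, "fingers": 0.8}

```text
clock: 12.15
eef_pos: [0.4926, -0.0637, 0.2434]
tool_rot: [0.951, 0.309, -0.002, -0.001]
ft_force: [1.2, 0.1, -0.4]
grip_width: 0.0684
grasp_force: 0.0
```

```bash
python3 mv.py 0.5375 0.1995 0.25 126
```

```text
clk 12.15 pos [ 0.4926 -0.0637  0.2434] ydir -53.95 j6 [-0.13  0.23  0.03  1.37 -0.    2.38] w 0.0684 gf 0.0 F [ 1.22  0.15 -0.4 ]
delta units [ 0.6372 -0.6215 -0.0227]
yaw units 0.001
```

Request:
jog_arm:
  deltas:
    - {"delta_pos": [0.637, -0.622, -0.02], "yaw": 0, "fingers": 0.8}
    - {"delta_pos": [0.637, -0.622, -0.02], "yaw": 0, "fingers": 0.8}
    - {"delta_pos": [0.637, -0.622, -0.02], "yaw": 0, "fingers": 0.8}
    - {"delta_pos": [0.637, -0.622, -0.02], "yaw": 0, "fingers": 0.8}
    - {"delta_pos": [0.637, -0.622, -0.02], "yaw": 0, "fingers": 0.8}
    - {"delta_pos": [0.637, -0.622, -0.02], "yaw": 0, "fingers": 0.8}
    - {"delta_pos": [0.637, -0.622, -0.02], "yaw": 0, "fingers": 0.8}
    - {"delta_pos": [0.637, -0.622, -0.02], "yaw": 0, "fingers": 0.8}
    - {"delta_pos": [0.637, -0.622, -0.02], "yaw": 0, "fingers": 0.8}

```text
clock: 13.05
eef_pos: [0.5386, 0.197, 0.2511]
tool_rot: [0.952, 0.307, -0.001, 0.0]
ft_force: [-0.5, -0.2, 0.1]
grip_width: 0.0685
grasp_force: 0.0
```

```bash
python3 - <<'E'
from h import *
c=cam('wrist','w2.png'); H=hsv(c);W=cloud(c)
y=(H[...,0]>18)&(H[...,0]<35)&(H[...,1]>110)&(H[...,2]>60);blobs(y,W)
m=(W[...,2]>.134)&(W[...,2]<.148)&(np.hypot(W[...,0]-.5375,W[...,1]-.1995)<.03); p=W[m]; print(len(p), cv2.minEnclosingCircle((p[:,:2]*1000).astype(np.float32)) if len(p) else '')
m=(W[...,2]>.038)&(W[...,2]<.05)&(np.hypot(W[...,0]-.5375,W[...,1]-.1995)<.07); p=W[m]; print(len(p), cv2.minAreaRect((p[:,:2]*1000).astype(np.float32)) if len(p) else '')
E
python3 mv.py 0.5375 0.1995 0.086 126
```

```text
px [274. 196.] area 1502 box [254 168  40  55] med [0.544 0.206 0.14 ] min [ 0.485  0.168 -0.002] max [0.554 0.218 0.143]
px [455. 282.] area 238 box [446 274  19  17] med [0.57  0.02  0.109] min [0.561 0.012 0.107] max [0.578 0.028 0.111]
1255 ((538.3838500976562, 202.59071350097656), 15.972129821777344)
3458 ((538.0090942382812, 202.44747924804688), (75.59916687011719, 75.13041687011719), 12.260222434997559)
clk 13.1 pos [0.5387 0.197  0.2513] ydir -54.2 j6 [ 0.35  0.38  0.26  1.44 -0.    2.87] w 0.0687 gf 0.0 F [ 0.84 -0.41  0.06]
delta units [ 0.002  -0.0091  0.5511]
yaw units -0.004
```

View pics/w2.png

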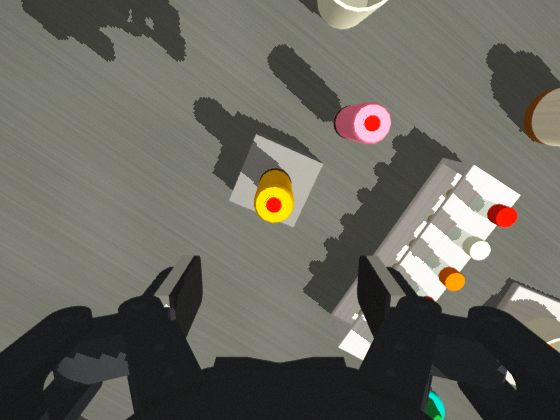

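The wrist view shows the yellow probe at (274,200) between the fingers' paths. The pink one at (363,123) is clear of them.

Request:
jog_arm:
  deltas:
    - {"delta_pos": [0.006, -0.012, 0.15], "yaw": 0, "fingers": 0.8}
    - {"delta_pos": [0.006, -0.012, 0.3], "yaw": 0, "fingers": 0.8}
    - {"delta_pos": [0.006, -0.012, 0.4], "yaw": 0, "fingers": 0.8}
    - {"delta_pos": [0.006, -0.012, 0.48], "yaw": 0, "fingers": 0.8}
    - {"delta_pos": [0.006, -0.012, 0.54], "yaw": 0, "fingers": 0.8}
    - {"delta_pos": [0.006, -0.012, 0.551], "yaw": 0, "fingers": 0.8}
    - {"delta_pos": [0.006, -0.012, 0.551], "yaw": 0, "fingers": 0.6}
    - {"delta_pos": [0.006, -0.012, 0.551], "yaw": 0, "fingers": 0.45}
    - {"delta_pos": [0.006, -0.012, 0.551], "yaw": 0, "fingers": 0.4}
    - {"delta_pos": [0.006, -0.012, 0.551], "yaw": 0, "fingers": 0.38}
    - {"delta_pos": [0.006, -0.012, 0.551], "yaw": 0, "fingers": 0.37}
    - {"delta_pos": [0.006, -0.012, 0.551], "yaw": 0, "fingers": 0.37}

```text
clock: 14.3
eef_pos: [0.539, 0.2033, 0.0873]
tool_rot: [0.951, 0.309, 0.001, 0.0]
ft_force: [0.5, -1.1, 5.7]
grip_width: 0.0319
grasp_force: 8.9
```

Request:
jog_arm:
  deltas:
    - {"delta_pos": [0, 0, 0], "yaw": 0, "fingers": 0.2}
    - {"delta_pos": [0, 0, 0], "yaw": 0, "fingers": 0}
    - {"delta_pos": [0, 0, 0], "yaw": 0, "fingers": 0}
    - {"delta_pos": [0, 0, 0], "yaw": 0, "fingers": 0}

```text
clock: 14.7
eef_pos: [0.5391, 0.2033, 0.0876]
tool_rot: [0.951, 0.309, 0.001, 0.0]
ft_force: [-0.4, -2.0, 6.3]
grip_width: 0.0307
grasp_force: 58.8
```

```bash
python3 mv.py 0.5375 0.1995 0.21 126
```

```text
clk 14.7 pos [0.5391 0.2033 0.0876] ydir -54.03 j6 [ 0.36  0.48 -0.03  1.06 -0.    2.87] w 0.0307 gf 58.77240210771561 F [-0.38 -2.04  6.33]
delta units [-0.0106  0.0078 -0.4082]
yaw units -0.001
```

Request:
jog_arm:
  deltas:
    - {"delta_pos": [0, 0, -0.03], "yaw": 0, "fingers": 0}
    - {"delta_pos": [0, 0, -0.06], "yaw": 0, "fingers": 0}
    - {"delta_pos": [0, 0, -0.1], "yaw": 0, "fingers": 0}
    - {"delta_pos": [0, 0, -0.15], "yaw": 0, "fingers": 0}
    - {"delta_pos": [0, 0, -0.22], "yaw": 0, "fingers": 0}
    - {"delta_pos": [0, 0, -0.3], "yaw": 0, "fingers": 0}
    - {"delta_pos": [0, 0, -0.38], "yaw": 0, "fingers": 0}
    - {"delta_pos": [0, 0, -0.45], "yaw": 0, "fingers": 0}
    - {"delta_pos": [0, 0, -0.45], "yaw": 0, "fingers": 0}
    - {"delta_pos": [0, 0, -0.45], "yaw": 0, "fingers": 0}

```text
clock: 15.7
eef_pos: [0.538, 0.2033, 0.2213]
tool_rot: [0.951, 0.309, 0.0, -0.0]
ft_force: [-0.1, 0.2, -1.9]
grip_width: 0.031
grasp_force: 59.3
```

```bash
cat > probe.py <<'E'
from h import *
o=bot.get_obs(); e=np.array(o['eef_pos'])
c=cam('scene','p_%d.png'%int(o['clock']*10)); H=hsv(c);W=cloud(c)
near=np.hypot(W[...,0]-e[0],W[...,1]-e[1])<.05
y=(H[...,0]>18)&(H[...,0]<35)&(H[...,1]>110)&(H[...,2]>50)&near; blobs(y,W,30)
vv,uu=np.nonzero(y); print('yellow px',uu.min(),uu.max(),vv.min(),vv.max(),'n',len(uu))
# axis: midline of yellow rows, intersect with vertical plane at eef depth
d=near&(W[...,2]>.02)&(W[...,2]<e[2]+.02); p=W[d]; print('lowest pts near',np.percentile(p[:,2],[0,1,5]).round(4) if len(p) else None)
yp=W[y]
for a,b in((.0,.03),(.03,.06),(.06,.09)):
    z0=yp[:,2].min(); q=yp[(yp[:,2]>z0+a)&(yp[:,2]<z0+b)]; print(len(q),q.mean(0).round(4) if len(q) else '')
E
python3 probe.py; python3 mv.py 0.5555 -0.2023 0.2226 126
```

```text
px [358. 195.] area 755 box [348 172  22  47] med [0.546 0.212 0.243] min [0.524 0.182 0.195] max [0.553 0.225 0.296]
px [355. 221.] area 71 box [347 217  17   8] med [0.546 0.214 0.186] min [0.529 0.198 0.179] max [0.553 0.219 0.192]
yellow px 347 369 172 224 n 826
lowest pts near [0.02  0.021 0.026]
182 [0.544  0.2114 0.1963]
235 [0.5451 0.2104 0.224 ]
272 [0.5451 0.2104 0.2546]
clk 15.75 pos [0.5374 0.2031 0.2202] ydir -54.02 j6 [0.36 0.4  0.19 1.37 0.   2.87] w 0.0306 gf 59.33197349309921 F [ 0.79  0.81 -1.75]
delta units [-0.7451  1.1289 -0.0075]
yaw units -0.0
```

The probe is upright with its nose at about 0.149 m, clear of the rack. I carry it across.

Request:
jog_arm:
  deltas:
    - {"delta_pos": [-0.05, 0.075, 0], "yaw": 0, "fingers": 0}
    - {"delta_pos": [-0.11, 0.167, 0], "yaw": 0, "fingers": 0}
    - {"delta_pos": [-0.17, 0.258, 0], "yaw": 0, "fingers": 0}
    - {"delta_pos": [-0.23, 0.348, 0], "yaw": 0, "fingers": 0}
    - {"delta_pos": [-0.29, 0.439, 0], "yaw": 0, "fingers": 0}
    - {"delta_pos": [-0.35, 0.53, 0], "yaw": 0, "fingers": 0}
    - {"delta_pos": [-0.41, 0.621, 0], "yaw": 0, "fingers": 0}
    - {"delta_pos": [-0.47, 0.712, 0], "yaw": 0, "fingers": 0}
    - {"delta_pos": [-0.53, 0.803, 0], "yaw": 0, "fingers": 0}
    - {"delta_pos": [-0.58, 0.879, 0], "yaw": 0, "fingers": 0}
    - {"delta_pos": [-0.62, 0.939, 0], "yaw": 0, "fingers": 0}
    - {"delta_pos": [-0.62, 0.939, 0], "yaw": 0, "fingers": 0}

```text
clock: 16.95
eef_pos: [0.5519, -0.1365, 0.2189]
tool_rot: [0.952, 0.307, -0.002, -0.001]
ft_force: [-0.0, 0.4, -1.8]
grip_width: 0.0307
grasp_force: 59.6
```

```bash
python3 mv.py 0.5555 -0.2023 0.22 126
```

```text
clk 16.95 pos [ 0.5519 -0.1365  0.2189] ydir -54.26 j6 [-0.24  0.39  0.17  1.36 -0.    2.28] w 0.0307 gf 59.60622847080231 F [-0.05  0.43 -1.84]
delta units [-0.1183  0.1849 -0.0036]
yaw units -0.006
```

Request:
jog_arm:
  deltas:
    - {"delta_pos": [-0.04, 0.06, 0], "yaw": 0, "fingers": 0}
    - {"delta_pos": [-0.08, 0.125, 0], "yaw": 0, "fingers": 0}
    - {"delta_pos": [-0.118, 0.185, 0], "yaw": 0, "fingers": 0}
    - {"delta_pos": [-0.118, 0.185, 0.06], "yaw": 0, "fingers": 0}
    - {"delta_pos": [-0.118, 0.185, 0.12], "yaw": 0, "fingers": 0}
    - {"delta_pos": [-0.118, 0.185, 0.16], "yaw": 0, "fingers": 0}
    - {"delta_pos": [-0.118, 0.185, 0.18], "yaw": 0, "fingers": 0}
    - {"delta_pos": [-0.118, 0.185, 0.18], "yaw": 0, "fingers": 0}

```text
clock: 17.75
eef_pos: [0.5562, -0.1989, 0.1657]
tool_rot: [0.951, 0.309, -0.001, -0.001]
ft_force: [0.8, 0.3, -1.8]
grip_width: 0.0306
grasp_force: 59.8
```

```bash
python3 probe.py; python3 mv.py 0.5555 -0.2023 0.1446 126; ls pics
```

```text
px [254. 134.] area 370 box [248 114  14  39] med [ 0.563 -0.188  0.176] min [ 0.542 -0.221  0.125] max [ 0.571 -0.174  0.223]
yellow px 248 261 114 152 n 370
lowest pts near [0.0201 0.0207 0.0232]
102 [ 0.5592 -0.1887  0.1407]
112 [ 0.5617 -0.1898  0.1688]
116 [ 0.5633 -0.1907  0.2   ]
clk 17.8 pos [ 0.5568 -0.1992  0.1668] ydir -53.98 j6 [-0.34  0.45  0.14  1.26  0.    2.17] w 0.0309 gf 59.76379483938217 F [ 0.23 -0.12 -2.34]
delta units [-0.0096  0.006   0.0739]
yaw units 0.0
crop1.png
p_157.png
p_177.png
scene0.png
t_scene.png
t_top.png
top0.png
w1.png
w2.png
```

Request:
jog_arm:
  deltas:
    - {"delta_pos": [-0.006, 0.004, 0.02], "yaw": 0, "fingers": 0}
    - {"delta_pos": [-0.006, 0.004, 0.04], "yaw": 0, "fingers": 0}
    - {"delta_pos": [-0.006, 0.004, 0.06], "yaw": 0, "fingers": 0}
    - {"delta_pos": [-0.006, 0.004, 0.074], "yaw": 0, "fingers": 0}
    - {"delta_pos": [-0.006, 0.004, 0.074], "yaw": 0, "fingers": 0}
    - {"delta_pos": [-0.006, 0.004, 0.074], "yaw": 0, "fingers": 0}
    - {"delta_pos": [-0.006, 0.004, 0.074], "yaw": 0, "fingers": 0}

```text
clock: 18.5
eef_pos: [0.5564, -0.2018, 0.1452]
tool_rot: [0.951, 0.309, 0.0, 0.0]
ft_force: [-0.7, 0.8, -2.7]
grip_width: 0.0309
grasp_force: 59.8
```

```bash
python3 tilt.py; python3 mv.py 0.5555 -0.2023 0.144 126; python3 - <<'E'
from h import *
c=cam('scene'); cv2.imwrite('pics/fin.png',cv2.resize(c['image'][80:220,180:340][:,:,::-1],None,fx=5,fy=4.2,interpolation=cv2.INTER_CUBIC)[:588])
H=hsv(c)
# expected pixels for tip centre and rim centre, and yellow midline columns per row
def px(P): q=c['R']@np.array(P)+c['t']; return (c['fx']*q[0]/q[2]+c['cx'],c['fy']*q[1]/q[2]+c['cy'])
print('expected tip px',px([.5555,-.2023,.072]),'body bottom',px([.5555,-.2023,.102]),'top',px([.5555,-.2023,.198]))
y=(H[...,0]>18)&(H[...,0]<35)&(H[...,1]>110)&(H[...,2]>50); y[:,:235]=0;y[:,275:]=0;y[:100]=0;y[185:]=0
for r in range(110,185,4):
    u=np.nonzero(y[r])[0]
    if len(u): print(r,u.min(),u.max(),end=' | ')
E
```

```text
scene 239 centre [ 0.4161 -0.3322  0.011 ] z 0.008 0.014 slope [-0.001 -0.002] tilt 0.002
top few
clk 18.6 pos [ 0.5564 -0.2018  0.1453] ydir -54.02 j6 [-0.35  0.47  0.11  1.21  0.    2.17] w 0.0311 gf 59.75821316242218 F [-0.53 -0.04 -1.86]
delta units [-0.0034 -0.0004  0.0042]
yaw units -0.0
expected tip px (np.float64(255.92007368420423), np.float64(166.2929664198024)) body bottom (np.float64(255.40368577014232), np.float64(156.60640826610555)) top (np.float64(253.61881360362608), np.float64(123.12524504158927))
122 248 251 | 126 248 257 | 130 248 257 | 134 248 257 | 138 248 257 | 142 249 257 | 146 249 261 | 150 250 261 | 154 251 261 | 158 253 258 |
```

View pics/fin.png

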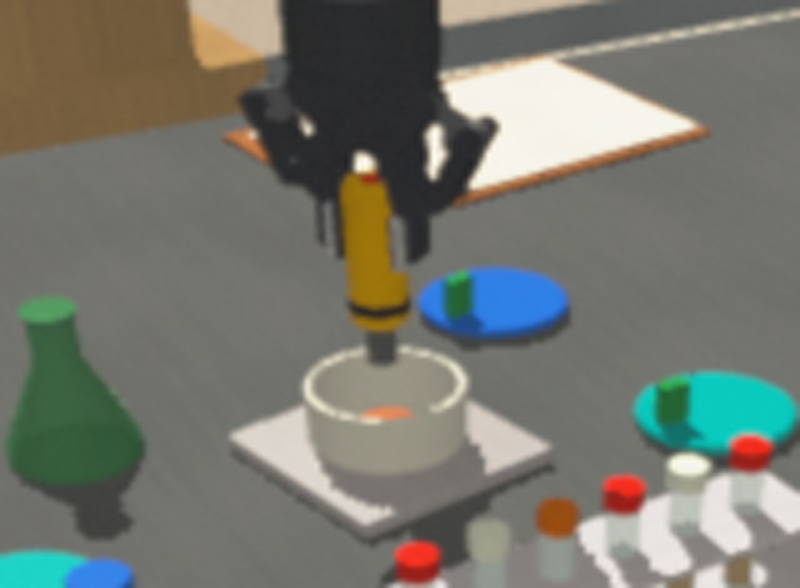

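The picture shows the nose end at crop (381,360), which is scene pixel (256.2,165.7). A centred probe 15 mm above the rim would be at (255.9,166.3), so it is on target. The lid lies flat with its tab up at crop (495,302), and the rack and flask stand where they were.

```bash
python3 -c "
from workcell import bot
print(bot.job_done())"
```

```text
the job is handed in; nothing more can be done
None
```

I handed the job in at about 18.7 s on the robot's clock (limit 69 s); the hand-in gave no verdict. The lid was tipped about 0.26 rad with its far edge on the rim, then laid flat with its tab up beside the pot. The probe is held upright, centred over the open pot, with its nose about 15 mm above the rim.

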